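Release the red float from the dispenser and let the lid down softly

TASK

Without grasping anything, press the lever on the side of the lane that holds the red float fully down with the fingertips, so that its green lid lifts and the red float rolls out into the steel tray. Keep it pressed until the float is in the tray, then ease the lever back up slowly, taking about three seconds, so that the lid never drops or slams, and move clear. Leave the yellow float shut in its lane, do not touch the floats, the lids or the tray, and disturb nothing else on the table.

Things in the scene. Friction and masses are not known exactly. Their poses are not given: they have to be found in the camera images.
- dispenser: Two-lane float dispenser fixed to the table: two open-topped lanes side by side, clear outer walls, grey middle wall, white floor sloping to two short spouts, blue base; 100 wide over the lanes, 210 front-to-back, 150 high. Origin: on the table under the centre of the lanes. Its front (the mouths) faces -x of its own frame, towards the robot; +y is its left lane, -y its right lane; z up. Sizes here are in mm.
- red_float: Red ball float with a thin white band, 34 diameter, 15 g; origin at its centre. It starts resting behind the lid of one lane (centre 24 to the left or right of the dispenser's middle; which one varies) and rolls out by itself when that lid is raised.
- yellow_float: Yellow ball float of the same size, in the other lane; origin at its centre. It must stay there.
- tray: Loose stainless steel measuring tray standing under both mouths, 130 (its x) by 180 (its y) by 35 high, walls 3; origin at the centre of its underside. It stands where it should be.
- paddle_left (a point): Centre of the top face of the black paddle (45 front-to-back, 50 wide, 12 thick) on the left lever, 115 to the left of the dispenser's origin and 140 in front of it. At rest about 168 above the table, its front edge higher (leans 0.22 rad). Pressed, it goes almost straight down 63 to its stop, then leans 0.23 the other way. Only the tray is under it, far below.
- paddle_right (a point): Centre of the top face of the black paddle (45 front-to-back, 50 wide, 12 thick) on the right lever, 115 to the right of the dispenser's origin and 140 in front of it. At rest about 168 above the table, its front edge higher (leans 0.22 rad). Pressed, it goes almost straight down 63 to its stop, then leans 0.23 the other way. Only the tray is under it, far below.
- lever_left (a joint): Rad: 0 = at rest (up), 0.45 = fully down at its stop. Steel lever on the dispenser's left side, pivot 130 above the table in line with the dispenser's origin front-to-back, 145 long to the paddle. A spring always pushes it back up: about 2 N at the paddle at the start of the stroke, 5 N at the bottom.
- lever_right (a joint): Rad: 0 = at rest (up), 0.45 = fully down at its stop. Steel lever on the dispenser's right side, pivot 130 above the table in line with the dispenser's origin front-to-back, 145 long to the paddle. A spring always pushes it back up: about 2 N at the paddle at the start of the stroke, 5 N at the bottom.
- lid_left (a joint): Rad: 0 = shut (hanging), 1.35 = fully raised. Green flap over the left lane's mouth, 42 wide, 52 tall, 3 thick, hung from a hinge 142 above the table, 86 in front of the dispenser's origin and 24 to its left; swings up and outwards. Lid angle = 3 x lever angle. The float passes once it is beyond about 1.1. If the lever is let go, the lid slams shut at once.
- lid_right (a joint): Rad: 0 = shut (hanging), 1.35 = fully raised. Green flap over the right lane's mouth, 42 wide, 52 tall, 3 thick, hung from a hinge 142 above the table, 86 in front of the dispenser's origin and 24 to its right; swings up and outwards. Lid angle = 3 x lever angle. The float passes once it is beyond about 1.1. If the lever is let go, the lid slams shut at once.
- ashtray: Bystander: loose blue ceramic ashtray with brass swivels, 104 diameter, 32 high, to the left of the dispenser; origin under its centre.
- bead_jar: Bystander: loose glass jar with green cap, 52 diameter, 70 high, to the right of the dispenser; origin under its centre.
- reel_cover: Bystander: loose grey plastic reel cover, 72 diameter, 36 high, near the robot on its right; origin under its centre.
- mug: Bystander: loose white mug, 80 diameter, 90 high, far left; origin under its centre.
- screwdriver: Bystander: loose screwdriver with orange handle, 180 long, lying on the left; origin under its middle.
- turntable: Bystander: white turntable 260 diameter with four clear bins of coloured beads, 82 high, on the right; origin under its centre.
There are look-alikes about, which are no part of the job. Of the things that look like the tray, the larger one is meant.

How it is judged:
By the outcome, as a careful person would: the job done as asked, in the order asked, and still so for the second after the job is handed in, with the robot touching nothing.
It also fails if it takes over 38 s, if anything falls off the work surface, if the arm or the gripper's body presses on something with over 40 N, if the wrist force passes 120 N, or if a joint passes its speed limit or range.

ROBOT

A 7-joint arm with a two-finger parallel gripper is mounted at the origin on the work surface. World frame = base frame: x ahead of the robot, y to its left, z up, the work surface at z = 0. Lengths are in m, angles in rad, forces in N, time in s.
With the tool pointing down it reaches from about 0.4 to 0.9 m from the base axis. Payload 5.6 kg.
Tool frame: the origin (TCP) lies at the very end of the fingers, on their centre line; the grasp point (between the pads) lies 19 mm behind it; z points along the fingers, y is the direction in which the jaws open and shut (so a half turn about z gives the same grasp; the last joint's range is limited). The gripper opens to 92 mm and grips with 3 to 60 N. Pads are 20 mm wide; open, the fingers measure 128 mm over their backs; the gripper's body (75 mm by 189 mm) begins 69 mm behind the grasp point.
Start: joints at [1.184, 0.468, -0.012, 1.603, 0.006, 1.071, -0.056], TCP at [0.219, -0.612, 0.215] pointing down, gripper open.
Joint ranges: [-2.53, 2.53], [-0.31, 2.02], [-1.57, 1.55], [0.28, 2.44], [-1.29, 4.43], [0.15, 1.84], [-2.92, 2.92]. Speed limits (rad/s): [2.57, 2.57, 3.14, 3.14, 3.14, 3.14, 3.14].

INTERFACE

Orientations are given as a unit quaternion [w, x, y, z].
In Python, from bench import ctrl gives the robot as it stands.
- The arm moves only by the tool play_rows, never from a script. Its argument "deltas" is a list of rows, each a list of 7 numbers: the turn, a rotation vector about the tool's x, y, z in degrees, then the shift along the tool's x, y, z in m, then the closure, from 0 (fully open) to 1 (shut). In form: [[wx, wy, wz, x, y, z, claw], ...]. A call has 1 to 12 rows; each row shifts and turns the pose as measured when the row begins, along the tool's axes as they then stand; what a row does not reach is not made up. A row lasts 1/8 s, in which the tool goes at most 62.5 mm and 10.7 degrees, less where a joint would pass 70% of its speed; a pose out of reach is approached as far as the arm can. A call with a gripper value outside its range is refused whole. The fingers move at their own pace and stop on an object; "force" is the grip in N (left out, the last holds). Time passes only in rows, so rows that do not move let the fingers close. It gives the time, the measured TCP pose, the force and the opening at its end, in the units of the state.
- ctrl.read_state(): the state, without advancing time (a new reading comes with each control period).
- ctrl.get_image(name): name is "scene" or "top"; returns a dict with "img" (384x512x3 uint8, blue, green, red), "fx", "fy", "cx", "cy" (pixels), "R" (3x3) and "t" (3): a world point X has camera coordinates R X + t. Camera axes: x right, y down, z forward; pixel columns grow to the right and rows downward; lengths in m; the calibration is good to about 2 mm. A picture is of the moment at which its call begins. There is no depth.
- ctrl.sign_off(): hands the job in, once; it reports no verdict.
The state is a dict: "time_s": time; "joints": joint angles; "joint_vel": joint speeds; "joint_torque": joint torques, N m; "tcp_pos": TCP position; "ee_rot": TCP orientation; "ft_force": force on the tool from outside, world axes, zero at the start; "ft_torque": the same for the moment, N m; "opening": opening from 0.0 (shut) to 1.0 (fully open).
Only numpy, scipy, OpenCV 4.12 (cv2) and the standard library are available. Lean on these libraries where they do the work, as an engineer would, in place of code of your own. Each camera call takes 0.05 s, during which the arm holds its last target.

## Working session

There is one attempt and no reset: what is moved stays moved. The work goes in short steps, Python scripts to look and compute and a tool call to move; the robot and the scene stay as the last step left them, time stands still between calls to the robot, and variables do not carry over. Pictures are saved under pics/ and viewed, and the job is handed in when it is done.

Besides the shell and the picture viewer there is one more tool, called after "Request:" as a command line: name --pt "numbers of a row" for each row, then --argument value for the rest. play_rows: Moves the arm, as the interface text tells. Its arguments: {"type":"object","properties":{"deltas":{"type":"array","items":{"type":"array","items":{"type":"number"}}},"force":{"type":"number"}},"required":["deltas"]}

```bash
mkdir -p pics; cat > h.py <<'E'
import numpy as np,cv2
from bench import ctrl
def snap(n,f):
    d=ctrl.get_image(n); cv2.imwrite('pics/'+f,d['img']); np.savez('pics/'+f[:-4]+'.npz',**d); return d
def ray(d,u,v,z):
    R=np.array(d['R']);t=np.array(d['t']);c=-R.T@t
    w=R.T@np.array([(u-d['cx'])/d['fx'],(v-d['cy'])/d['fy'],1]); return c+w*(z-c[2])/w[2]
def proj(d,X):
    p=np.array(d['R'])@np.array(X)+np.array(d['t']); return d['fx']*p[0]/p[2]+d['cx'],d['fy']*p[1]/p[2]+d['cy']
E
python3 - <<'E'
from h import *
for n in('scene','top'):
    d=snap(n,n+'0.png'); i=cv2.resize(d['img'],(800,600),interpolation=cv2.INTER_CUBIC); cv2.imwrite('pics/'+n+'0b.png',i)
    print(-np.array(d['R']).T@d['t'],d['fx'])
print(ctrl.read_state())
E
```

```text
[1.46839745 0.09506541 1.11480698] 482.4965938800175
[ 0.42119955 -0.04899345  1.24424926] 371.1189916910017
{'time_s': 0.1, 'joints': array([ 1.18401888,  0.46831694, -0.01159835,  1.60350747,  0.00598998,
        1.07141715, -0.05630511]), 'joint_vel': array([-0.00026327, -0.00012148,  0.00015583, -0.00306933, -0.00072955,
        0.00159754, -0.00084723]), 'joint_torque': array([ 1.13006756e-06, -5.21642947e+01, -1.27037251e-02, -2.44364959e+01,
       -5.67663833e-02,  1.40694296e-02,  7.43639202e-05]), 'tcp_pos': array([ 0.21884024, -0.61149805,  0.21372751]), 'ee_rot': array([-7.84131059e-04,  9.85269861e-01,  1.71004821e-01, -1.91626388e-04]), 'ft_force': array([ 0.02037152, -0.69848143, -0.63502117]), 'ft_torque': array([-0.00563243,  0.02389742,  0.00453835]), 'opening': 0.9986280012232163}
```

View pics/scene0b.png

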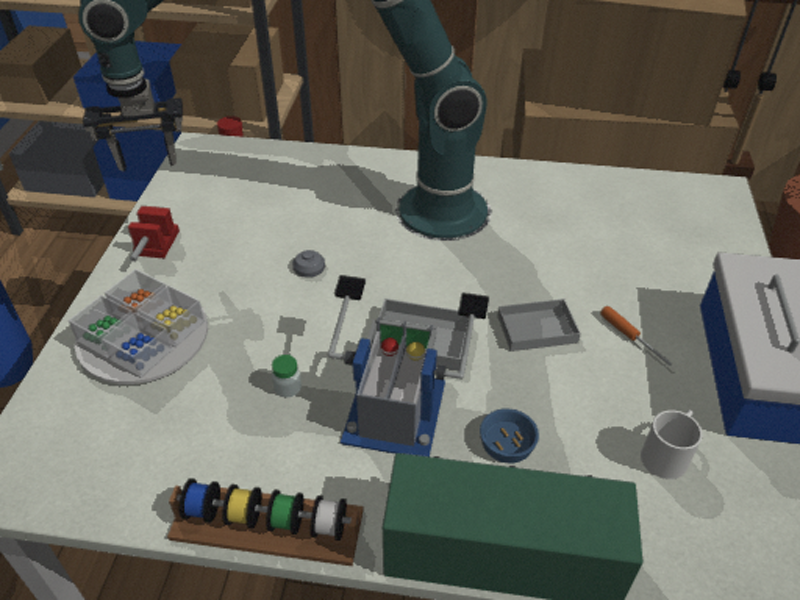

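View pics/top0b.png

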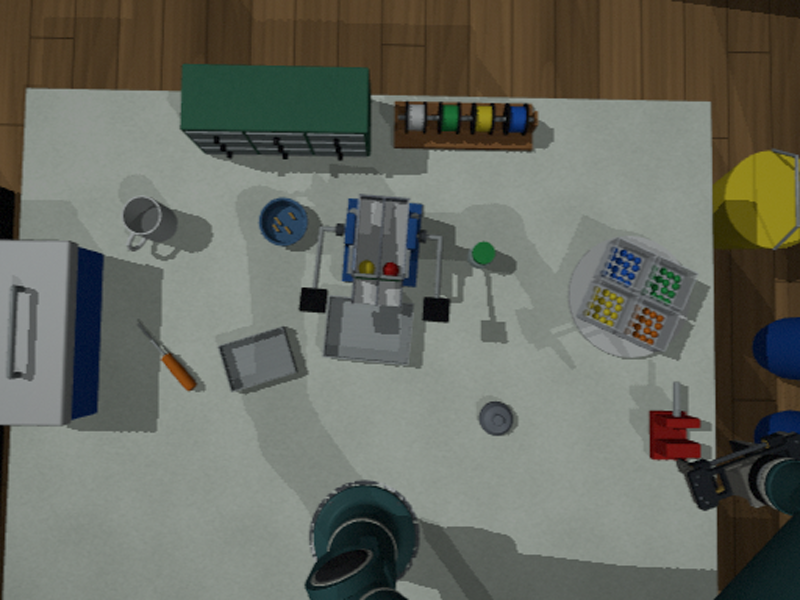

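The red float is at (390,269) in the enlarged top view, right of the yellow one at (367,267). That puts it in the robot's right lane (-y). The right paddle is at (436,309). I'll check this in an enlarged crop.

```bash
python3 - <<'E'
from h import *
i=cv2.imread('pics/top0.png')[115:245,180:310]; cv2.imwrite('pics/c1.png',cv2.resize(i,None,fx=4.6,fy=4.6,interpolation=cv2.INTER_CUBIC))
i=cv2.imread('pics/scene0.png')[165:295,195:325]; cv2.imwrite('pics/c2.png',cv2.resize(i,None,fx=4.6,fy=4.6,interpolation=cv2.INTER_CUBIC))
E
```

```text
(no output)
```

View pics/c1.png

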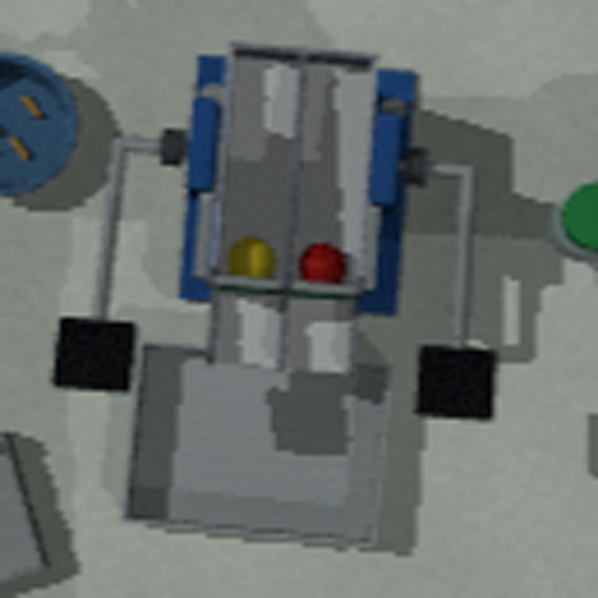

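View pics/c2.png

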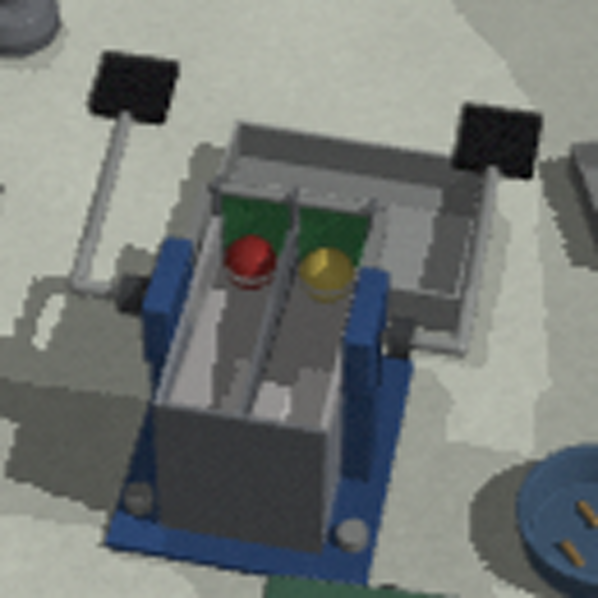

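The crop confirms it. In c1 the red float (323,264) is in the right lane, the same side as the right paddle (456,382); the left paddle is at (94,354). In c2, seen from behind, the red float (250,262) is on the same side as the paddle at (135,88).

```bash
python3 - <<'E'
from h import *
T=dict(np.load('pics/top0.npz'));S=dict(np.load('pics/scene0.npz'))
f=lambda d,o,u,v,z:ray(d,o[0]+(u+.5)/4.6-.5,o[1]+(v+.5)/4.6-.5,z)
to=(180,115);so=(195,165)
R=f(T,to,456,382,.168);L=f(T,to,94,354,.168);print(R,L,np.linalg.norm(R-L))
R2=f(S,so,135,88,.168);L2=f(S,so,498,141,.168);print(R2,L2,np.linalg.norm(R2-L2))
for A,B in((R,L),(R2,L2)):
    y=(B-A)[:2];y/=np.linalg.norm(y);x=np.array([y[1],-y[0]])
    print('yaw',np.degrees(np.arctan2(x[1],x[0])),'dispenser',(A+B)[:2]/2+.14*x)
for z in(.06,.08):print('red',f(T,to,323,264,z),f(S,so,250,262,z))
for u,v in((420,345),(494,348),(416,413),(492,420)):print(f(T,to,u,v,.168))
E
```

```text
[ 0.47090438 -0.13344965  0.168     ] [0.48537812 0.09509447 0.168     ] 0.22900197405053707
[ 0.47936858 -0.13016202  0.168     ] [0.49371874 0.09716351 0.168     ] 0.22777800928675473
yaw -3.6237124985894265 dispenser [ 0.61786135 -0.02802609]
yaw -3.6120625344027917 dispenser [ 0.62626555 -0.02531934]
red [ 0.55688148 -0.04833756  0.06      ] [ 0.51670575 -0.05237101  0.06      ]
red [ 0.55459004 -0.04834863  0.08      ] [ 0.5347506 -0.0495755  0.08     ]
[ 0.49400105 -0.11042797  0.168     ]
[ 0.49276929 -0.15729242  0.168     ]
[ 0.45097212 -0.10838483  0.168     ]
[ 0.44720982 -0.15644389  0.168     ]
```

Both views put the dispenser at about (0.62, -0.027) with yaw -3.6°. The paddles measure 0.228–0.229 m apart (should be 0.230), and the right paddle is at about (0.471, -0.133). I'll lift, close and align the gripper first.

Request:
play_rows --pt "0 0 7.8 0 0 -0.025 1" --pt "0 0 7.8 0 0 -0.025 1" --pt "0 0 7.7 0 0 -0.025 1" --pt "0 0 0 0 0 0 1" --force 15

```text
time_s: 0.6
tcp_pos: [0.2183, -0.6103, 0.2877]
ee_rot: [-0.003, 0.999, -0.037, -0.001]
ft_force: [1.0, -1.0, -0.5]
opening: 0.585
```

```bash
cat >> h.py <<'E'
def go(tx,ty,tz):
    from scipy.spatial.transform import Rotation as Ro
    s=ctrl.read_state();q=s['ee_rot'];R=Ro.from_quat([q[1],q[2],q[3],q[0]])
    print(s['time_s'],'pos',s['tcp_pos'].round(4),'F',s['ft_force'].round(2),'op',round(s['opening'],3))
    print('tool shift',R.inv().apply(np.array([tx,ty,tz])-s['tcp_pos']).round(4),'axes',R.as_matrix().round(3).tolist())
    # turn wanted: z down, x along yaw -3.62deg
    a=np.radians(-3.62);G=np.array([[np.cos(a),np.sin(a),0],[np.sin(a),-np.cos(a),0],[0,0,-1]])
    print('turn',np.degrees((R.inv()*Ro.from_matrix(G)).as_rotvec()).round(2))
E
python3 -c "
from h import *
go(.471,-.133,.27)"
```

```text
0.6 pos [ 0.2183 -0.6103  0.2877] F [ 0.99 -1.   -0.51] op 0.585
tool shift [ 0.2166 -0.4946  0.0202] axes [[0.997, -0.074, -0.003], [-0.074, -0.997, 0.007], [-0.003, -0.007, -1.0]]
turn [-0.38  0.18 -0.64]
```

Request:
play_rows --pt "0 0 0 0.018 -0.041 0.001 1" --pt "0 0 0 0.018 -0.041 0.001 1" --pt "0 0 0 0.018 -0.041 0.001 1" --pt "0 0 0 0.018 -0.041 0.001 1" --pt "0 0 0 0.018 -0.041 0.001 1" --pt "0 0 0 0.018 -0.041 0.001 1" --pt "0 0 0 0.018 -0.041 0.001 1" --pt "0 0 0 0.018 -0.041 0.001 1" --pt "0 0 0 0.018 -0.041 0.001 1" --pt "0 0 0 0.018 -0.041 0.001 1" --pt "0 0 0 0.012 -0.03 0.001 1" --pt "0 0 0 0 0 0 1"

```text
time_s: 2.1
tcp_pos: [0.4352, -0.1626, 0.2617]
ee_rot: [-0.011, 1.0, -0.019, -0.012]
ft_force: [-0.5, 0.5, 0.8]
opening: 0.006
```

```bash
python3 -c "
from h import *
go(.471,-.133,.20)"
```

```text
2.1 pos [ 0.4352 -0.1626  0.2617] F [-0.46  0.5   0.77] op 0.006
tool shift [ 0.0361 -0.0296  0.0615] axes [[0.999, -0.038, -0.023], [-0.038, -0.999, 0.023], [-0.024, -0.022, -0.999]]
turn [-1.23  1.37  1.45]
```

Request:
play_rows --pt "-0.6 0.7 0.7 0.012 -0.01 0.015 1" --pt "-0.6 0.7 0.7 0.012 -0.01 0.015 1" --pt "0 0 0 0.011 -0.01 0.015 1" --pt "0 0 0 0 0 0.012 1" --pt "0 0 0 0 0 0 1"

```text
time_s: 2.72
tcp_pos: [0.4683, -0.1375, 0.1987]
ee_rot: [0.0, 1.0, -0.031, -0.003]
ft_force: [0.3, 1.6, -0.1]
opening: 0.006
```

```bash
python3 - <<'E'
from h import *
go(.471,-.133,.175)
d=snap('top','t2.png');cv2.imwrite('pics/t2c.png',cv2.resize(d['img'][115:245,180:310],None,fx=4.6,fy=4.6,interpolation=cv2.INTER_CUBIC))
d=snap('scene','s2.png');cv2.imwrite('pics/s2c.png',cv2.resize(d['img'][115:265,170:320],None,fx=4,fy=4,interpolation=cv2.INTER_CUBIC))
E
```

```text
2.725 pos [ 0.4683 -0.1375  0.1987] F [ 0.26  1.56 -0.14] op 0.006
tool shift [ 0.0025 -0.0047  0.0237] axes [[0.998, -0.062, -0.006], [-0.062, -0.998, -0.0], [-0.006, 0.001, -1.0]]
turn [0.04 0.32 0.08]
```

View pics/s2c.png

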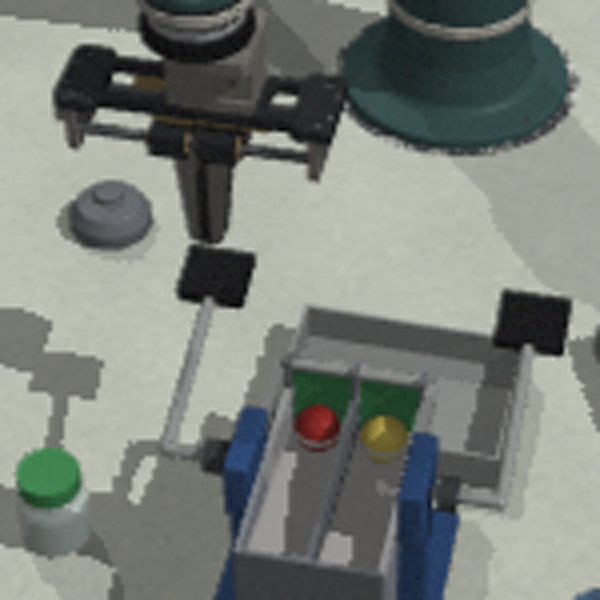

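View pics/t2c.png

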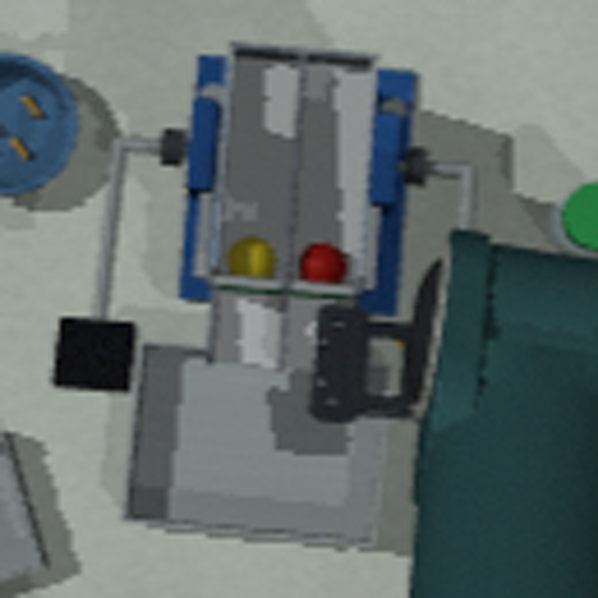

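The closed fingertips (s2c 207,240) hang about 30 mm above the right paddle (218,277). I'll nudge onto its centre and start pressing in small steps.

Request:
play_rows --pt "0 0 0 0.0025 -0.0045 0.008 1" --pt "0 0 0 0 0 0.007 1" --pt "0 0 0 0 0 0.006 1" --pt "0 0 0 0 0 0.005 1" --pt "0 0 0 0 0 0.005 1" --pt "0 0 0 0 0 0.005 1" --pt "0 0 0 0 0 0.0 1"

```text
time_s: 3.7
tcp_pos: [0.4725, -0.1339, 0.1627]
ee_rot: [0.001, 1.0, -0.032, -0.001]
ft_force: [-0.4, -0.7, 1.4]
opening: 0.004
```

```bash
python3 - <<'E'
from h import *
go(.471,-.133,.105)
d=snap('scene','s3.png');cv2.imwrite('pics/s3c.png',cv2.resize(d['img'][115:265,170:320],None,fx=4,fy=4,interpolation=cv2.INTER_CUBIC))
E
```

```text
3.7 pos [ 0.4725 -0.1339  0.1627] F [-0.37 -0.67  1.37] op 0.004
tool shift [-0.0015 -0.001   0.0577] axes [[0.998, -0.063, -0.001], [-0.063, -0.998, -0.002], [-0.001, 0.002, -1.0]]
turn [0.12 0.06 0.01]
```

View pics/s3c.png

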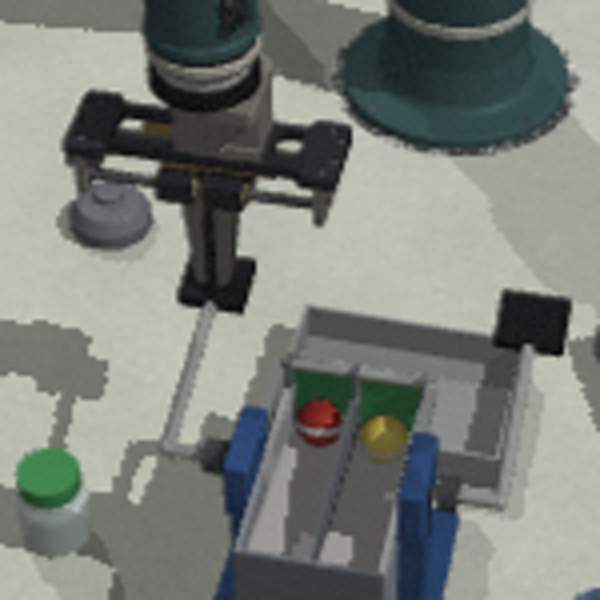

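The fingertips are on the paddle, the force reads about 2 N, and the red lid is starting to move. I'll keep pressing.

Request:
play_rows --pt "0 0 0 -0.0005 0 0.005 1" --pt "0 0 0 -0.0005 0 0.006 1" --pt "0 0 0 -0.0005 0 0.006 1" --pt "0 0 0 0 0 0.006 1" --pt "0 0 0 0 0 0.006 1" --pt "0 0 0 0 0 0.006 1" --pt "0 0 0 0 0 0.006 1" --pt "0 0 0 0 0 0.005 1" --pt "0 0 0 0 0 0.004 1"

```text
time_s: 4.88
tcp_pos: [0.4717, -0.134, 0.1105]
ee_rot: [0.001, 1.0, -0.031, 0.0]
ft_force: [-0.3, -0.4, 3.0]
opening: 0.003
```

```bash
python3 - <<'E'
from h import *
go(.471,-.133,.105)
d=snap('scene','s4.png');cv2.imwrite('pics/s4c.png',cv2.resize(d['img'][115:265,170:320],None,fx=4,fy=4,interpolation=cv2.INTER_CUBIC))
E
```

```text
4.875 pos [ 0.4717 -0.134   0.1105] F [-0.26 -0.43  3.01] op 0.003
tool shift [-0.0007 -0.001   0.0055] axes [[0.998, -0.063, 0.001], [-0.063, -0.998, -0.003], [0.001, 0.002, -1.0]]
turn [ 0.14 -0.06  0.01]
```

View pics/s4c.png

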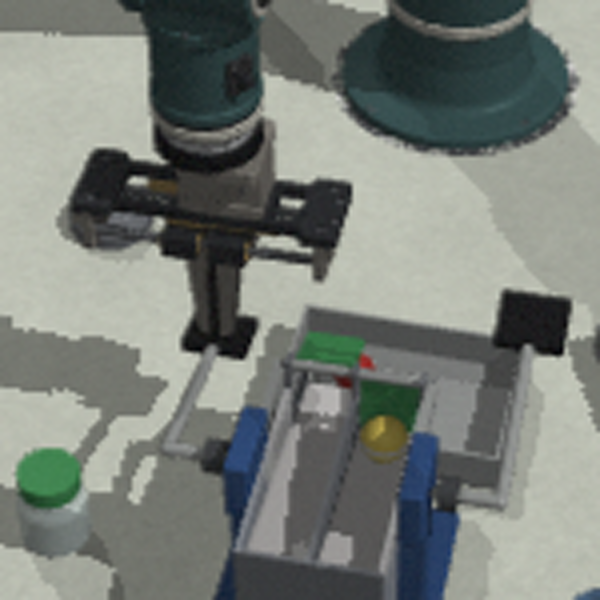

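The lid is raised and the red float is rolling out under it (s4c 355,368). I'll go on gently to the stop.

Request:
play_rows --pt "0 0 0 0 0 0.003 1" --pt "0 0 0 0 0 0.003 1" --pt "0 0 0 0 0 0.002 1"

```text
time_s: 5.3
tcp_pos: [0.473, -0.1342, 0.1036]
ee_rot: [0.002, 1.0, -0.031, 0.002]
ft_force: [-6.0, 1.8, 22.4]
opening: 0.006
```

```bash
python3 - <<'E'
from h import *
go(.471,-.133,.105)
E
```

```text
5.3 pos [ 0.473  -0.1342  0.1036] F [-5.99  1.8  22.37] op 0.006
tool shift [-0.002  -0.001  -0.0014] axes [[0.998, -0.063, 0.003], [-0.063, -0.998, -0.003], [0.003, 0.003, -1.0]]
turn [ 0.18 -0.19  0.01]
```

The force has jumped to 22 N, so the lever is at its stop. I'll hold it there and look for the float.

Request:
play_rows --pt "0 0 0 0 0 0 1" --pt "0 0 0 0 0 0 1" --pt "0 0 0 0 0 0 1" --pt "0 0 0 0 0 0 1"

```text
time_s: 5.8
tcp_pos: [0.4725, -0.1341, 0.1055]
ee_rot: [0.002, 1.0, -0.031, 0.001]
ft_force: [-0.7, 0.1, 4.1]
opening: 0.004
```

```bash
python3 - <<'E'
from h import *
go(.471,-.133,.105)
d=snap('scene','s5.png');a=cv2.resize(d['img'][165:265,200:320],(480,400),interpolation=cv2.INTER_CUBIC)
d=snap('top','t5.png');b=cv2.resize(d['img'][155:255,200:270],(280,400),interpolation=cv2.INTER_CUBIC)
cv2.imwrite('pics/c5.png',np.hstack([a,b]))
E
```

```text
5.8 pos [ 0.4725 -0.1341  0.1055] F [-0.7   0.06  4.1 ] op 0.004
tool shift [-0.0016 -0.001   0.0005] axes [[0.998, -0.063, 0.002], [-0.063, -0.998, -0.004], [0.003, 0.004, -1.0]]
turn [ 0.23 -0.15  0.02]
```

View pics/c5.png

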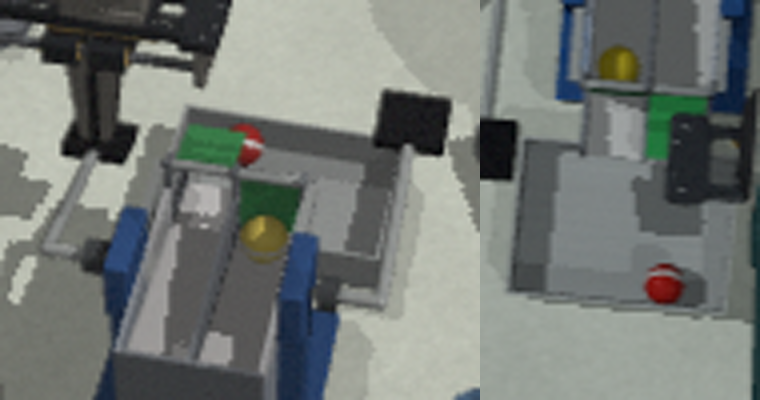

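The red float is in the tray (top part of c5, 663,284), resting by the front wall. The yellow one is still behind its shut lid. Next I'll ease the lever up.

Request:
play_rows --pt "0 0 0 0 0 -0.0015 1" --pt "0 0 0 0 0 -0.0025 1" --pt "0 0 0 0 0 -0.0025 1" --pt "0 0 0 0 0 -0.0025 1" --pt "0 0 0 0 0 -0.0025 1" --pt "0 0 0 0 0 -0.0025 1" --pt "0 0 0 0 0 -0.0025 1" --pt "0 0 0 0 0 -0.0025 1"

```text
time_s: 6.9
tcp_pos: [0.4704, -0.134, 0.1247]
ee_rot: [0.002, 0.999, -0.032, -0.001]
ft_force: [-0.9, -0.1, 3.5]
opening: 0.005
```

```bash
python3 - <<'E'
from h import *
go(.471,-.133,.17)
E
```

```text
6.9 pos [ 0.4704 -0.134   0.1247] F [-0.94 -0.15  3.52] op 0.005
tool shift [ 0.0004 -0.0008 -0.0453] axes [[0.998, -0.063, -0.002], [-0.063, -0.998, -0.004], [-0.002, 0.004, -1.0]]
turn [ 0.21  0.11 -0.  ]
```

Request:
play_rows --pt "0 0 0 0 0 -0.0026 1" --pt "0 0 0 0 0 -0.0026 1" --pt "0 0 0 0 0 -0.0026 1" --pt "0 0 0 0 0 -0.0026 1" --pt "0 0 0 0 0 -0.0026 1" --pt "0 0 0 0 0 -0.0026 1" --pt "0 0 0 0 0 -0.0026 1" --pt "0 0 0 0 0 -0.0026 1" --pt "0 0 0 0 0 -0.0026 1" --pt "0 0 0 0 0 -0.0026 1"

```text
time_s: 8.15
tcp_pos: [0.4719, -0.134, 0.1527]
ee_rot: [0.002, 1.0, -0.032, 0.001]
ft_force: [1.2, 0.2, 1.6]
opening: 0.008
```

```bash
python3 - <<'E'
from h import *
go(.471,-.133,.17)
E
```

```text
8.15 pos [ 0.4719 -0.134   0.1527] F [1.19 0.15 1.6 ] op 0.008
tool shift [-0.0009 -0.0009 -0.0173] axes [[0.998, -0.063, 0.001], [-0.063, -0.998, -0.004], [0.001, 0.004, -1.0]]
turn [ 0.22 -0.07  0.01]
```

Request:
play_rows --pt "0 0 0 0 0 -0.0024 1" --pt "0 0 0 0 0 -0.0024 1" --pt "0 0 0 0 0 -0.0022 1" --pt "0 0 0 0 0 -0.002 1" --pt "0 0 0 0 0 -0.002 1" --pt "0 0 0 0 0 -0.002 1" --pt "0 0 0 0 0 -0.002 1" --pt "0 0 0 0 0 -0.002 1" --pt "0 0 0 0 0 -0.003 1" --pt "0 0 0 0 0 -0.005 1"

```text
time_s: 9.4
tcp_pos: [0.4713, -0.1337, 0.1787]
ee_rot: [0.002, 1.0, -0.031, -0.0]
ft_force: [0.7, 0.3, 0.4]
opening: 0.004
```

```bash
python3 - <<'E'
from h import *
go(.40,-.2,.28)
E
```

```text
9.4 pos [ 0.4713 -0.1337  0.1787] F [0.71 0.3  0.41] op 0.004
tool shift [-0.067   0.071  -0.1011] axes [[0.998, -0.063, -0.0], [-0.063, -0.998, -0.003], [-0.0, 0.003, -1.0]]
turn [0.2  0.01 0.01]
```

The fingertips are free of the paddle. I'll move up and clear, then check.

Request:
play_rows --pt "0 0 0 0 0 -0.015 1" --pt "0 0 0 0 0 -0.025 1" --pt "0 0 0 0 0 -0.03 1" --pt "0 0 0 -0.005 0.03 -0.03 1" --pt "0 0 0 -0.01 0.04 -0.01 1" --pt "0 0 0 -0.01 0.04 0 1" --pt "0 0 0 -0.01 0.04 0 1" --pt "0 0 0 -0.01 0.03 0 1" --pt "0 0 0 0 0.01 0 1" --pt "0 0 0 0 0 0 1" --pt "0 0 0 0 0 0 1"

```text
time_s: 10.78
tcp_pos: [0.4158, -0.3228, 0.3035]
ee_rot: [0.003, 1.0, -0.028, 0.004]
ft_force: [-0.1, 1.0, -0.4]
opening: 0.005
```

```bash
python3 - <<'E'
from h import *
go(.40,-.2,.28)
d=snap('scene','s6.png');a=cv2.resize(d['img'],(800,600),interpolation=cv2.INTER_CUBIC);cv2.imwrite('pics/s6b.png',a)
d=snap('top','t6.png');cv2.imwrite('pics/t6b.png',cv2.resize(d['img'],(800,600),interpolation=cv2.INTER_CUBIC))
E
```

```text
10.775 pos [ 0.4158 -0.3228  0.3035] F [-0.1   0.98 -0.37] op 0.005
tool shift [-0.0229 -0.1218  0.0226] axes [[0.998, -0.057, 0.009], [-0.056, -0.998, -0.007], [0.009, 0.006, -1.0]]
turn [ 0.35 -0.52  0.38]
```

View pics/s6b.png

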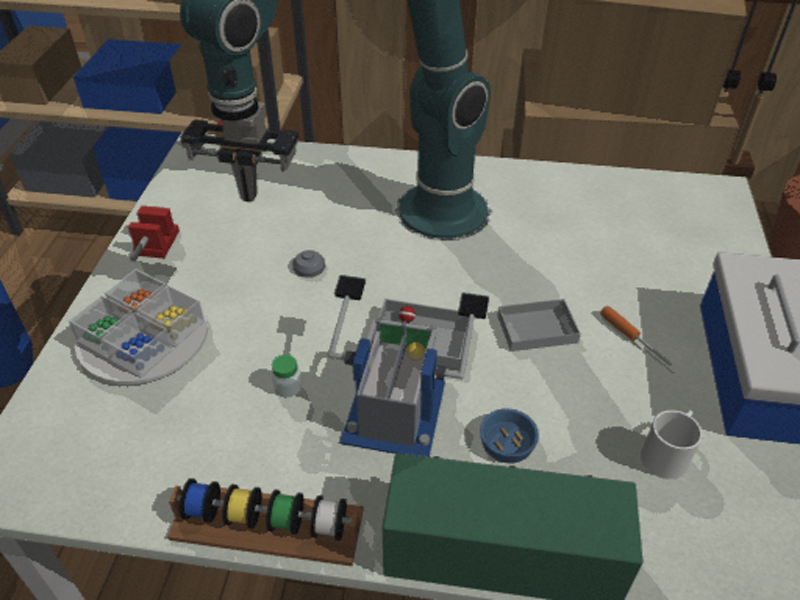

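View pics/t6b.png

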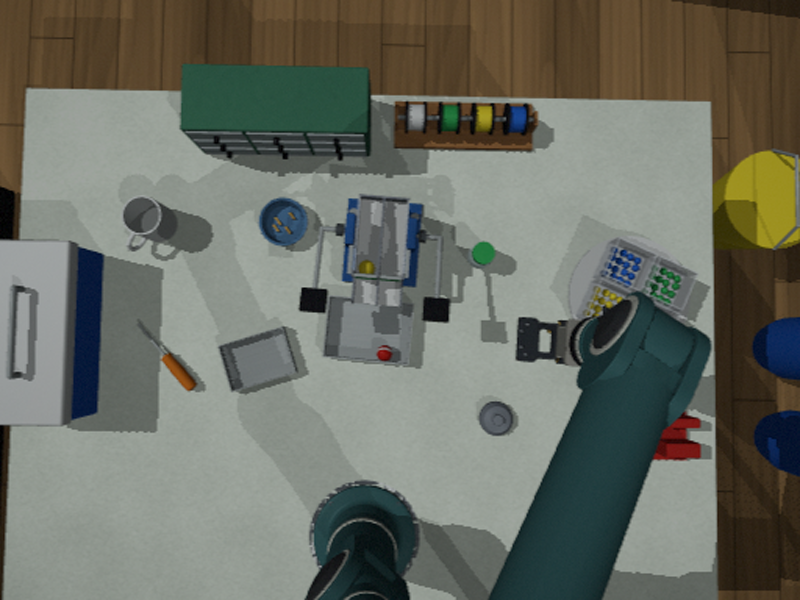

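The red float is in the tray (top 384,353) and the yellow one is still in its lane (367,267). Both lids are shut, the lever is back up and everything else is where it was. Handing in.

```bash
python3 -c "
from h import *
print(ctrl.sign_off())"
```

```text
the job is handed in; nothing more can be done
None
```

The red float is in the steel tray and the job is handed in, at about 10.9 s of the 38 s allowed.

- **Press:** I pressed the right lever, which is on the red float's side, with the closed fingertips. The force jumped to about 22 N at the stop. I held it down until a picture showed the red float in the tray.
- **Release:** I eased the lever back up over about 3.2 s. The fingertips stayed in contact almost to the top, then moved clear.
- **Last pictures:** The red float is in the tray and the yellow one is still shut in its lane. Both lids are down and both paddles are at rest. The tray and the other objects look unmoved.
- **Disagreement:** The two cameras differed by about 8 mm in x on where the paddle was. I put this down to the scene camera also seeing the paddle's back face and used the top view; contact came where expected.

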